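Return the press's top dies to the die rack, in the order of their bottom dies

TASK

The stud press's four top dies stand in a row in the plain wooden cleaning rest. Move them to the stepped die rack so that they stand there in the same order as the bottom dies: each one upright and fully home in the hole directly behind the bottom die of its own shape and size. Leave the bottom dies where they stand.

Things in the scene. Friction and masses are not known exactly. Their poses are not given: they have to be found in the camera images.
- top_die_spot: Loose steel top die, about 0.16 kg, face up in the cleaning rest. Bright head: small round one, diameter 16 mm, 16 mm high; under it a dark collar 38 mm across, 6 mm thick, and a round shank 13 mm across, 24 mm long. Origin: centre of the collar's underside, z up: head from 6 to 22 mm above it, shank to 24 mm below. Take it by the head, fingers closing along its x.
- top_die_ring: Loose steel top die, about 0.16 kg, face up in the cleaning rest. Bright head: large round one with a dark hollow, diameter 34 mm, 16 mm high; under it a dark collar 38 mm across, 6 mm thick, and a round shank 13 mm across, 24 mm long. Origin: centre of the collar's underside, z up: head from 6 to 22 mm above it, shank to 24 mm below. Take it by the head, fingers closing along its x.
- top_die_square: Loose steel top die, about 0.16 kg, face up in the cleaning rest. Bright head: square one, 32 x 32 mm, 16 mm high; under it a dark collar 38 mm across, 6 mm thick, and a round shank 13 mm across, 24 mm long. Origin: centre of the collar's underside, z up: head from 6 to 22 mm above it, shank to 24 mm below. Take it by the head, fingers closing along its x.
- top_die_bar: Loose steel top die, about 0.16 kg, face up in the cleaning rest. Bright head: oblong one, 16 along its x by 46 along its y mm, 16 mm high; under it a dark collar 38 mm across, 6 mm thick, and a round shank 13 mm across, 24 mm long. Origin: centre of the collar's underside, z up: head from 6 to 22 mm above it, shank to 24 mm below. Take it by the head, fingers closing along its x.
- bottom_die_spot: Bottom die for small round studs, loose in the die rack's low front step, to be left there: a bright small round pad 5 mm high, outlined like its top die's head, on a dark round collar 38 mm across, 6 mm thick. Origin: centre of the collar's underside, 26 mm above the table. The hole for its top die lies 65 mm from it along the die rack's +x.
- bottom_die_ring: Bottom die for ring-shaped studs, loose in the die rack's low front step, to be left there: a bright ring-shaped pad 5 mm high, outlined like its top die's head, on a dark round collar 38 mm across, 6 mm thick. Origin: centre of the collar's underside, 26 mm above the table. The hole for its top die lies 65 mm from it along the die rack's +x.
- bottom_die_square: Bottom die for square studs, loose in the die rack's low front step, to be left there: a bright square pad 5 mm high, outlined like its top die's head, on a dark round collar 38 mm across, 6 mm thick. Origin: centre of the collar's underside, 26 mm above the table. The hole for its top die lies 65 mm from it along the die rack's +x.
- bottom_die_bar: Bottom die for oblong studs, loose in the die rack's low front step, to be left there: a bright oblong pad 5 mm high, outlined like its top die's head, on a dark round collar 38 mm across, 6 mm thick. Origin: centre of the collar's underside, 26 mm above the table. The hole for its top die lies 65 mm from it along the die rack's +x.
- die_rack: Fixed wooden rack, 130 mm (x) by 250 mm (y). Origin: centre of its underside; x from front step to back step, away from the robot; y along the rows. Front step 26 mm high: bottom dies at x -32, y -90, -30, 30, 90 mm. Back step 44 mm high: four empty through holes at x 33, same y, 19 mm wide, countersunk at 45 degrees to 28 mm at the mouth. A seated top die's collar lies on the back step.
- cleaning_rest: Plain fixed wooden block, 72 mm (x) by 250 mm (y), 36 mm high. Origin: centre of its underside; y along the row. Four 19 mm holes at x 0, y -90, -30, 30, 90 mm, hold the top dies at the start, collars on its top.
There are look-alikes about, which are no part of the job. Leave any turquoise look-alike of the bottom_die_bar alone. What is shaped like the top_die_bar but pink is not meant.

How it is judged (in metres and radians):
At the end, for the whole second after the job is handed in: Each top die rests, released, in the back-step hole directly behind its own bottom die (within 74 mm of it, measured level; the next hole is 88 mm away), upright within 0.12 rad, collar down on the wood within 3.5 mm. No bottom die moved more than 12 mm (horizontal distance between top_die_spot and bottom_die_spot below 0.074 m and x of each of top_die_spot, top_die_ring, top_die_square, top_die_bar in the frame of die_rack above 0.025 m and z of top_die_spot in the frame of die_rack between 0.04 and 0.0475 m and angle between each of top_die_spot, top_die_ring, top_die_square, top_die_bar's own z axis and vertical below 0.12 rad and linear speed of each of top_die_spot, top_die_ring, top_die_square, top_die_bar below 0.02 m/s and horizontal distance between top_die_ring and bottom_die_ring below 0.074 m and z of top_die_ring in the frame of die_rack between 0.04 and 0.0475 m and horizontal distance between top_die_square and bottom_die_square below 0.074 m and z of top_die_square in the frame of die_rack between 0.04 and 0.0475 m and horizontal distance between top_die_bar and bottom_die_bar below 0.074 m and z of top_die_bar in the frame of die_rack between 0.04 and 0.0475 m); the robot touches nothing.
It fails at once if a bottom die was pushed or lifted out of its place in the die rack (distance of any of bottom_die_spot, bottom_die_ring, bottom_die_square, bottom_die_bar from where it was at the start of the episode above 0.012 m).
It also fails if it takes over 104 s, if anything falls off the work surface, if the arm or the gripper's body presses on something with over 40 N, if the wrist force passes 120 N, or if a joint passes its speed limit or range.

ROBOT

A 6-joint arm with a two-finger parallel gripper is mounted at the origin on a cart in front of the work surface, level with it; the furniture and walls round the work are solid. World frame = base frame: x ahead of the robot, y to its left, z up, the work surface at z = 0. Lengths are in mm, angles in degrees, forces in N, time in s.
With the tool pointing down it reaches from about 400 to 925 mm from the base axis. Payload 3.4 kg.
Tool frame: the origin (TCP) lies at the very end of the fingers, on their centre line; the grasp point (between the pads) lies 19 mm behind it (grip_point_offset is the distance from the TCP to the grasp point, in mm); z points along the fingers, y is the direction in which the jaws open and shut (so a half turn about z gives the same grasp; the last joint's range is limited). The gripper opens to 85 mm and grips with 20 to 120 N. Pads are 22 mm wide; open, the fingers measure 114 mm over their backs; the gripper's body (76 mm by 85 mm) begins 54 mm behind the grasp point. The pads swing forward as they close: fully open they stand 13 mm farther back than shut.
Start: joints at [-81.503, 17.578, 86.31, -0, 76.112, -4.211], TCP at [126.467, -560.925, 231.305] pointing down, gripper open.
Joint ranges: [-179.03, 179.03], [-60, 130.46], [8.19, 133.38], [-81.62, 261.62], [5.75, 156.47], [-153.77, 153.77]. Speed limits (degrees/s): [147.25, 147.25, 180, 180, 180, 180].

INTERFACE

Orientations are given as a 3x3 rotation matrix whose columns are the frame's x, y, z axes.
In Python, from cell import movep, servo_line, movej, release, close, wait, inverse_kinematics, sense, capture, camera_model, PlanningError, finish_job, grip_point_offset gives the robot as it stands. Calls block until the motion is done:
- movep(position, orientation): joint-space move of the TCP to a pose.
- servo_line(position, orientation=None, velocity=150, contact_N=None): straight line of the TCP; orientation=None keeps the orientation; velocity is the mean speed in mm/s. With contact_N (N) it stops when the force on the tool has changed by that much, and returns True; else False.
- movej(angles): joint-space move.
- release() and close(grasp_force=None): open the fingers fully, or close them until they stop; grasp_force is the grip in N (None keeps the last).
- wait(seconds).
- inverse_kinematics(position, orientation): joint angles nearest the present ones, or None.
- sense(): the state.
- capture(name): name is "scene" or "side" or "wrist"; returns (picture, depth): 480x640x3 uint8, blue, green, red; 480x640 float32, mm along the optical axis (not along the pixel's ray), 0 where there is no reading.
- camera_model(name): a dict with "fx", "fy", "cx", "cy" (pixels), "world_from_camera" (4x4, takes a point from camera to world coordinates). Camera axes: x right, y down, z forward; pixel columns grow to the right and rows downward; lengths in mm; the calibration is good to about 2 mm. The wrist camera is an equidistant fisheye: a pixel r from the principal point sees the ray r / f radians off the axis. A picture is of the moment at which its call begins: read the wrist's pose just before it. camera_model takes no time and is no camera call; for the wrist camera it gives the pose at the moment of the call.
A pose or a line that the arm cannot do raises PlanningError and nothing moves.
- finish_job(): hands the job in, once; it reports no verdict.
The state is a dict: "time": time; "joint_positions": joint angles; "qvel": joint speeds; "effort": joint torques, N m; "position": TCP position; "eef_rot": TCP orientation; "wrist_force": force on the tool from outside, world axes, zero at the start; "moment": the same for the moment, N m; "gripper_width": opening from 0.0 (shut) to 1.0 (fully open).
Only numpy, scipy, OpenCV 4.12 (cv2) and the standard library are available. Lean on these libraries where they do the work, as an engineer would, in place of code of your own. Each camera call takes 0.05 s, during which the arm holds its last target.

## Working session

There is one attempt and no reset: what is moved stays moved. The work goes in short steps, each a Python script; the robot and the scene stay as the last script left them, time stands still between calls to the robot, and variables do not carry over. Pictures are saved under pics/ and viewed, and the job is handed in when it is done.

```bash
ls; mkdir -p pics; python3 - <<'E'
from cell import *
import cv2,numpy as np
for n in("scene","side","wrist"):
    p,d=capture(n); cv2.imwrite(f"pics/{n}0.png",p); np.save(f"pics/{n}0.npy",d)
    m=camera_model(n); print(n,{k:np.round(v,3).tolist() for k,v in m.items()if k!='name'}, (d>0).mean())
s=sense();print(s['time'],s['position'],s['eef_rot'],grip_point_offset)
E
```

```text
pics
scene {'fx': 494.124, 'fy': 494.124, 'cx': 323.088, 'cy': 241.891, 'world_from_camera': [[0.886, -0.208, 0.414, -4.102], [-0.463, -0.395, 0.793, -914.106], [-0.002, -0.895, -0.446, 595.615], [0.0, 0.0, 0.0, 1.0]]} 0.903232421875
side {'fx': 610.176, 'fy': 610.176, 'cx': 320.067, 'cy': 233.371, 'world_from_camera': [[-0.943, -0.189, 0.275, 76.071], [-0.333, 0.482, -0.811, 1172.146], [0.021, -0.856, -0.517, 819.638], [0.0, 0.0, 0.0, 1.0]]} 0.9960514322916667
wrist {'fx': 371.648, 'fy': 371.648, 'cx': 321.123, 'cy': 244.448, 'world_from_camera': [[0.221, -0.941, -0.257, 191.261], [-0.975, -0.213, -0.055, -546.596], [-0.003, 0.263, -0.965, 372.882], [0.0, 0.0, 0.0, 1.0]]} 0.9835481770833333
0.15 [ 126.41429916 -560.37423126  230.59015209] [[ 9.75496109e-01  2.20016559e-01 -2.34451336e-04]
 [ 2.20016650e-01 -9.75494819e-01  1.59092364e-03]
 [ 1.21323481e-04 -1.60352302e-03 -9.99998707e-01]] 18.700000000000003
```

View pics/scene0.png

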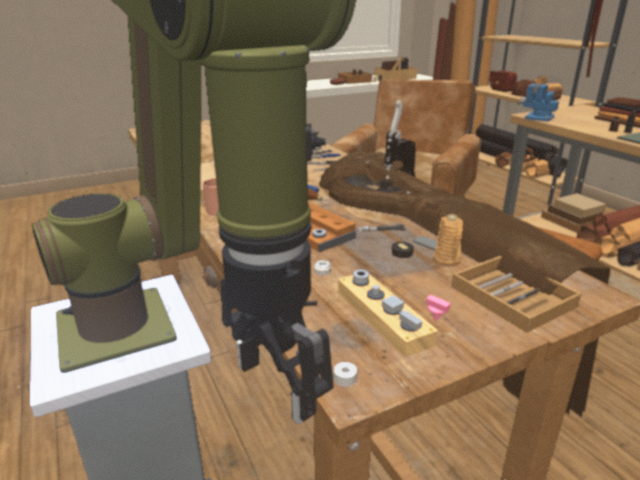

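View pics/side0.png

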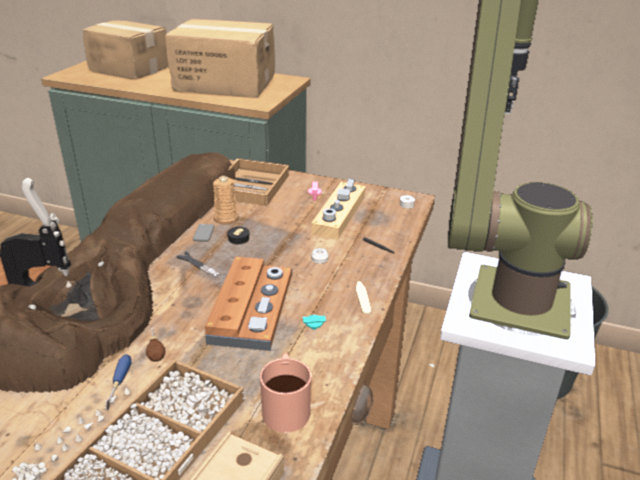

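View pics/wrist0.png

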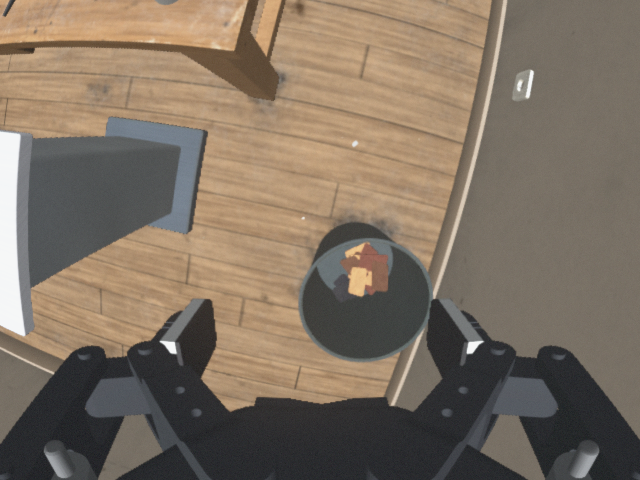

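```bash
python3 - <<'E'
import cv2,numpy as np
p=cv2.imread("pics/side0.png"); s=cv2.imread("pics/scene0.png")
a=cv2.resize(p[245:355,200:340],None,fx=5.6,fy=5.4,interpolation=cv2.INTER_CUBIC);cv2.imwrite("pics/c1.png",a)
a=cv2.resize(p[170:240,290:430],None,fx=5.6,fy=5.6,interpolation=cv2.INTER_CUBIC)
b=cv2.resize(s[260:350,330:450],None,fx=6,fy=6,interpolation=cv2.INTER_CUBIC)
cv2.imwrite("pics/c2.png",a);cv2.imwrite("pics/c3.png",b)
E
```

```text
(no output)
```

View pics/c1.png

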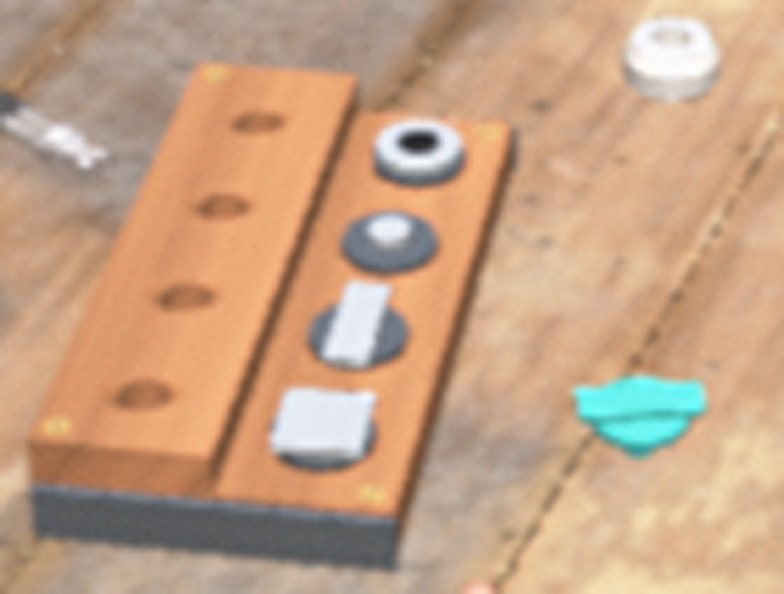

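View pics/c2.png

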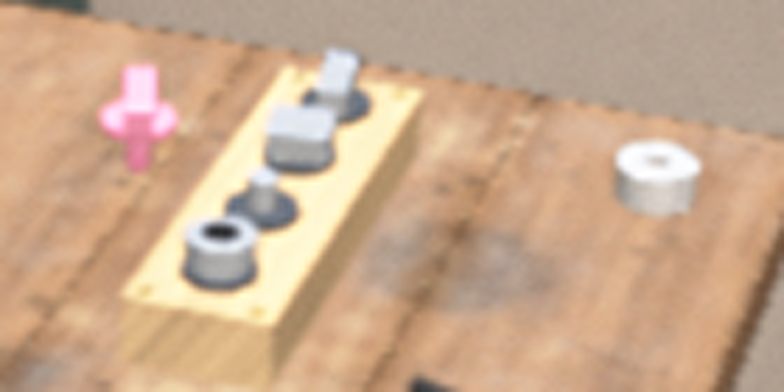

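View pics/c3.png

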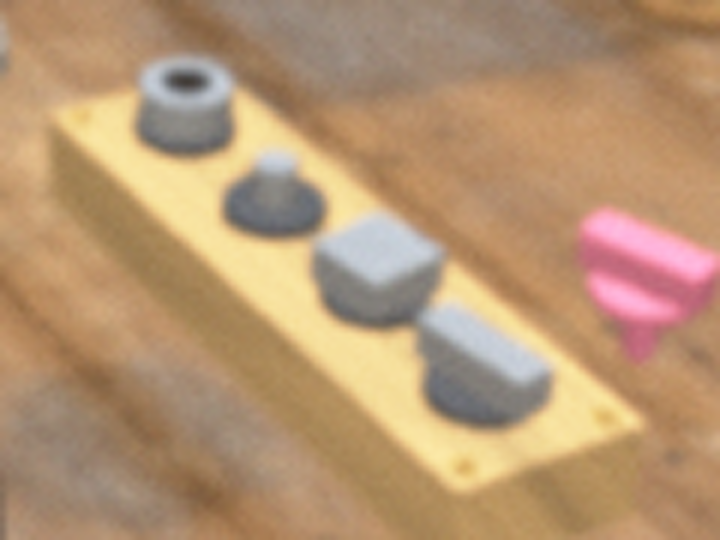

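```bash
cat > h.py <<'E'
from cell import *
import cv2,numpy as np
def ray(m,uv,fish=False):
    x=(uv[0]-m['cx'])/m['fx'];y=(uv[1]-m['cy'])/m['fy']
    if fish:
        r=np.hypot(x,y);k=np.sin(r)/r if r>1e-9 else 1.;v=np.array([x*k,y*k,np.cos(r)])
    else: v=np.array([x,y,1.])
    T=np.array(m['world_from_camera']);return T[:3,3],T[:3,:3]@v
def onplane(m,uv,z,fish=False):
    o,d=ray(m,uv,fish);return o+d*(z-o[2])/d[2]
def proj_wrist(m,P):
    T=np.linalg.inv(np.array(m['world_from_camera']));p=T[:3,:3]@np.array(P,float)+T[:3,3]
    th=np.arctan2(np.hypot(p[0],p[1]),p[2]);a=np.arctan2(p[1],p[0])
    return np.array([m['cx']+m['fx']*th*np.cos(a),m['cy']+m['fy']*th*np.sin(a)])
def R(yaw): # tool down; tool y axis (jaw) direction at angle yaw in world (deg)
    a=np.radians(yaw);y=np.array([np.cos(a),np.sin(a),0]);z=np.array([0,0,-1.]);x=np.cross(y,z)
    return np.stack([x,y,z],1)
E
python3 - <<'E'
from h import *
m=camera_model("side")
for c in [(259,122),(222,206),(186,297),(143,395)]: print('hole',np.round(onplane(m,(200+c[0]/5.6,245+c[1]/5.4),44),1))
for c,z in [((420,143),37),((389,232),37),((357,324),37),((324,424),37)]: print('bot',np.round(onplane(m,(200+c[0]/5.6,245+c[1]/5.4),z),1))
for c in [(342,68),(303,125),(265,177),(221,233)]: print('top side',np.round(onplane(m,(290+c[0]/5.6,170+c[1]/5.6),58),1))
m=camera_model("scene")
for c in [(487,342),(378,246),(277,160),(186,84)]: print('top scene',np.round(onplane(m,(330+c[0]/6,260+c[1]/6),58),1))
print(inverse_kinematics([500,-200,300],R(0)),inverse_kinematics([500,-200,300],R(180)))
E
```

```text
hole [593.1 155.6  44. ]
hole [580.9 214.5  44. ]
hole [567.2 273.   44. ]
hole [555.1 331.7  44. ]
bot [531.3 137.2  37. ]
bot [518.  198.8  37. ]
bot [505.3 257.6  37. ]
bot [492.  316.3  37. ]
top side [ 492.4 -317.3   58. ]
top side [ 491.9 -250.5   58. ]
top side [ 492.5 -192.7   58. ]
top side [ 494.4 -133.5   58. ]
top scene [ 494.8 -313.2   58. ]
top scene [ 495.8 -252.7   58. ]
top scene [ 495.9 -192.3   58. ]
top scene [ 495.4 -133.4   58. ]
[-2.62959115e+01  1.20005548e+01  8.41734326e+01 -2.54444375e-14
  8.38260127e+01 -2.62959115e+01] [-2.62959115e+01  1.20005548e+01  8.41734326e+01 -2.54444375e-14
  8.38260127e+01  1.53704089e+02]
```

Candidates, with side-image pixels:
- **Top dies in the rest:** bar (351,182), square (344,192), spot (337,202), ring (329,212).
- **Bottom dies:** ring (275,271), spot (269,288), bar (264,305), square (258,323).
- **Look-alikes to ignore:** pink bar (315,190), turquoise (314,321), and white ring objects at (320,255) and (407,202).

The close crops above confirm the choice. Next come the wrist close-ups.

```bash
python3 - <<'E'
from h import *
import pickle
out={}
for n,p,y in(("rest",[494,-225,230],0),("rack",[543,235,260],12.2)):
    movep(p,R(y)); wait(0.15); m=camera_model("wrist"); pic,d=capture("wrist")
    cv2.imwrite(f"pics/w_{n}.png",pic); out[n]=(m,d); s=sense(); print(s['time'],s['position'])
pickle.dump(out,open("w.pkl","wb"))
E
```

```text
2.1583 [ 493.67561912 -225.89411915  229.96574169]
4.05 [543.35270449 233.91400471 259.96511376]
```

View pics/w_rest.png

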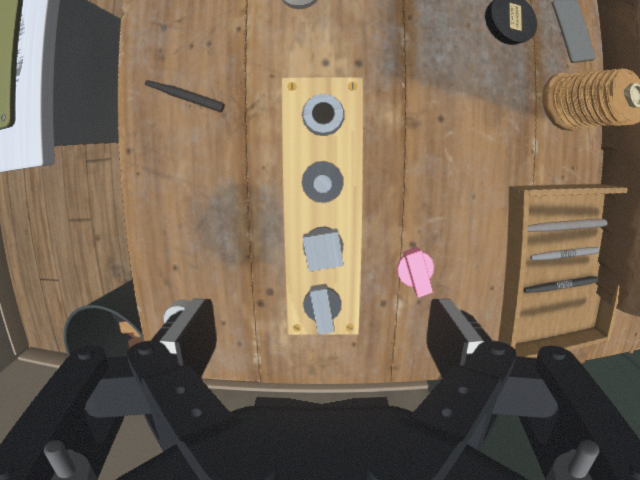

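View pics/w_rack.png

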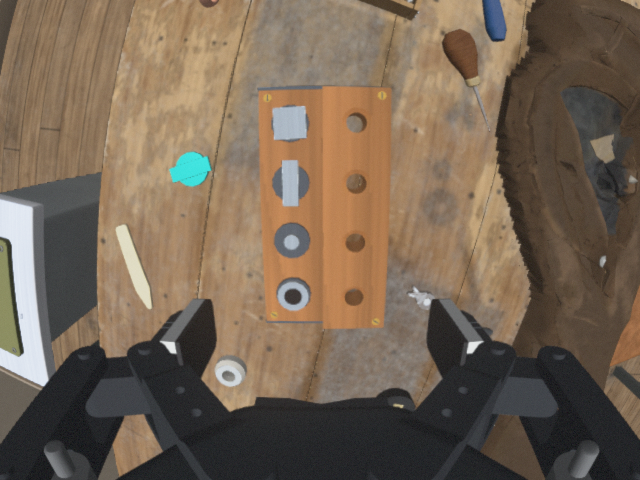

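```bash
python3 - <<'E'
from h import *
import pickle
o=pickle.load(open("w.pkl","rb"))
p=cv2.imread("pics/w_rest.png");m,d=o['rest']
hsv=cv2.cvtColor(p,cv2.COLOR_BGR2HSV)
for r in [(303,90,343,140),(303,160,343,205),(300,225,348,275),(300,283,348,335)]:
    x0,y0,x1,y1=r; h=hsv[y0:y1,x0:x1]
    print(np.percentile(h[...,2][h[...,1]<90],[5,25,50,75,95]))
v=cv2.resize(p[80:340,280:365],None,fx=3,fy=2.3,interpolation=cv2.INTER_CUBIC)
v=np.hstack([cv2.resize(p[80:210,280:365],None,fx=4.5,fy=4.5,interpolation=cv2.INTER_CUBIC),cv2.resize(p[210:340,280:365],None,fx=4.5,fy=4.5,interpolation=cv2.INTER_CUBIC)])
cv2.imwrite("pics/z1.png",v)
q=cv2.imread("pics/w_rack.png")
v=cv2.resize(q[85:330,250:400],None,fx=2.4,fy=2.4,interpolation=cv2.INTER_CUBIC)
v=np.hstack([cv2.resize(q[85:210,250:395],None,fx=2.7,fy=4.5,interpolation=cv2.INTER_CUBIC),cv2.resize(q[210:335,250:395],None,fx=2.7,fy=4.5,interpolation=cv2.INTER_CUBIC)])
cv2.imwrite("pics/z2.png",v)
E
```

```text
[ 62. 106. 188. 195. 226.]
[105. 108. 111. 188. 228.]
[108. 186. 190. 205. 228.]
[105. 112. 187. 191. 226.]
```

View pics/z1.png

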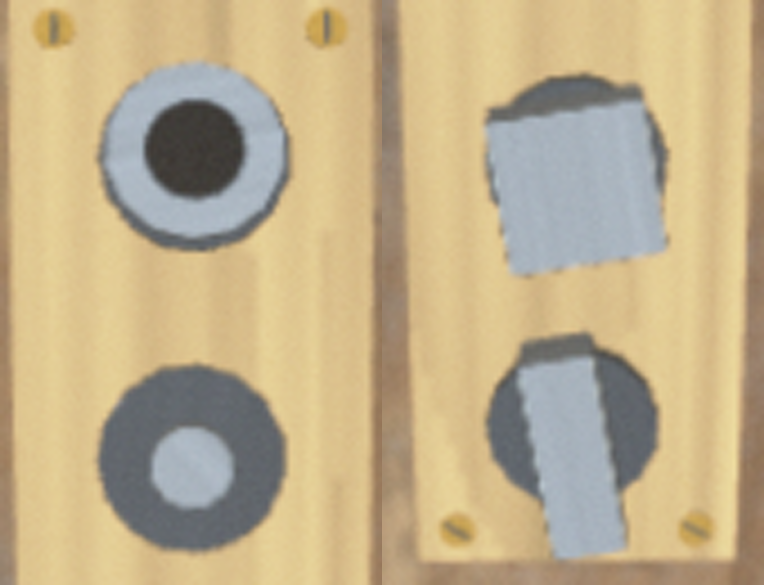

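View pics/z2.png

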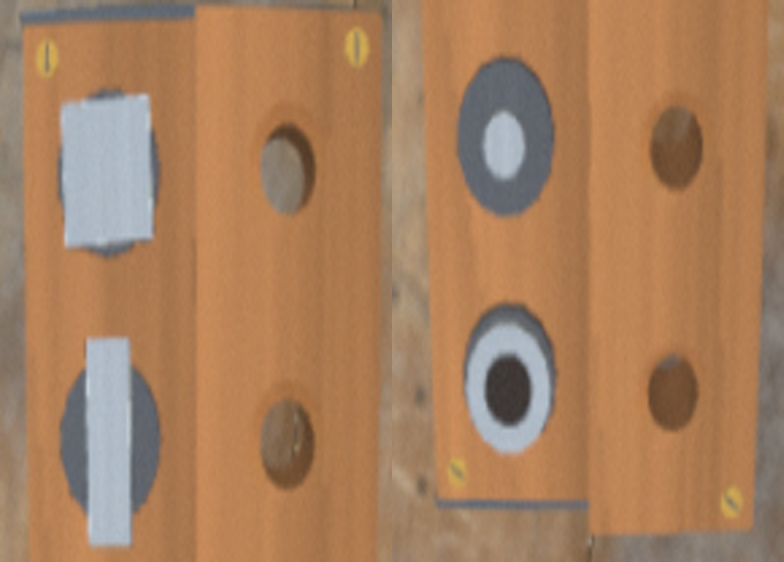

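```bash
cat > meas.py <<'E'
from h import *
def blob(mask,m,c,z,rad=30):
    mk=np.zeros_like(mask);cv2.circle(mk,c,rad,255,-1)
    cs,_=cv2.findContours(mask&mk,cv2.RETR_EXTERNAL,cv2.CHAIN_APPROX_NONE)
    k=max(cs,key=cv2.contourArea)[:,0,:].astype(float)
    # sub-pixel outward half pixel bias is ignored
    P=np.array([onplane(m,q,z,True)[:2] for q in k],np.float32)
    return P
def rect(P):
    c,s,a=cv2.minAreaRect(P);return np.round(c,1),np.round(s,1),round(a,1)
E
python3 - <<'E'
from meas import *
import pickle
o=pickle.load(open("w.pkl","rb"))
p=cv2.imread("pics/w_rest.png");m,d=o['rest']
hsv=cv2.cvtColor(p,cv2.COLOR_BGR2HSV);g=((hsv[...,2]>155)&(hsv[...,1]<70)).astype(np.uint8)*255
for n,c in dict(ring=(323,114),spot=(322,183),square=(323,252),bar=(321,310)).items():
    P=blob(g,m,c,58);print(n,rect(P),np.round(cv2.minEnclosingCircle(P)[0],1), 'z',)
    u,v=c
    dd=d[v-2:v+3,u-2:u+3]; o_,r=ray(m,c,True); r_cam=np.array([0,0,1.]); 
    T=np.array(m['world_from_camera']); cz=(T[:3,:3].T@r)[2]; print('  depth z',np.round((o_+r*np.median(dd)/cz),1))
p=cv2.imread("pics/w_rack.png");m,d=o['rack']
hsv=cv2.cvtColor(p,cv2.COLOR_BGR2HSV);g=((hsv[...,2]>155)&(hsv[...,1]<70)).astype(np.uint8)*255
for n,c in dict(square=(289,123),bar=(290,183),spot=(291,242),ring=(293,297)).items():
    P=blob(g,m,c,37,24);r=rect(P);print('bot',n,r)
for c in [(356,123),(356,184),(355,243),(354,298)]:
    roi=hsv[c[1]-20:c[1]+21,c[0]-18:c[0]+19]
    V=hsv[...,2].astype(int); base=np.median(roi[...,2]); 
    g2=((V<base-25)).astype(np.uint8)*255
    P=blob(g2,m,c,40,16);print('hole',base,rect(P),np.round(cv2.minEnclosingCircle(P)[0],1))
E
```

```text
ring (array([ 495. , -131.5]), array([32.8, 33.4]), 44.3) [ 494.8 -131.7] z
  depth z [ 495.2 -133.    57.7]
spot (array([ 494.7, -192. ]), array([14.4, 14.4]), 44.5) [ 494.5 -192.1] z
  depth z [ 494.3 -191.6   57.6]
square (array([ 495. , -252.3]), array([33.4, 31.9]), 8.8) [ 495.1 -251.9] z
  depth z [ 495.2 -252.5   57.3]
bar (array([ 495.9, -311.3]), array([19.3, 46.7]), 9.0) [ 495.1 -311.4] z
  depth z [ 493.3 -308.9   57.5]
bot square (array([494. , 314.5]), array([32.4, 32.4]), 14.6)
bot bar (array([506.9, 256. ]), array([16. , 45.9]), 11.5)
bot spot (array([519.6, 197.3]), array([14.3, 14.8]), 11.2)
bot ring (array([531.8, 138.7]), array([32.3, 32.6]), 12.5)
hole 171.0 (array([557.5, 329. ]), array([18.4, 18.7]), 13.2) [557.8 328.7]
hole 173.0 (array([570.9, 269.7]), array([18.7, 18.8]), 12.8) [570.7 269.8]
hole 173.0 (array([583.1, 211.2]), array([18.5, 17.8]), 12.2) [583.2 211.4]
hole 173.0 (array([595.9, 152.9]), array([19.6, 19.2]), 38.7) [595.9 153.1]
```

```bash
cat > job.py <<'E'
from meas import *
dies=dict(ring=(495,-131.7,0),spot=(494.7,-192.1,0),square=(495,-252.1,9),bar=(495.3,-311.4,9))
c=np.array([576.8,240.5]);yaw=12.2;ya=np.array([-np.sin(np.radians(yaw)),np.cos(np.radians(yaw))])
holes={n:c+ya*k for n,k in dict(ring=-90,spot=-30,bar=30,square=90).items()}
def st(t):
    s=sense();print(t,round(s['time'],2),np.round(s['position'],1),'w',round(s['gripper_width'],3),'F',np.round(s['wrist_force'],1))
def pick(n,z=44.5,up=150):
    x,y,a=dies[n]
    movep([x,y,up],R(a)); 
    servo_line([x,y,z+25],velocity=200)
    if servo_line([x,y,z],velocity=60,contact_N=12): st('contact!')
    wait(.1);st('down');close(40);st('closed')
    servo_line([x,y,up],velocity=120);wait(.1);st('up')
E
python3 - <<'E'
from job import *
print(np.round(onplane(camera_model('side'),(286,425),0)),holes)
release();pick('ring')
m=camera_model('wrist');p,d=capture('wrist');cv2.imwrite('pics/g1.png',p)
E
```

```text
[355. 504.   0.] {'ring': array([595.81923168, 152.53256951]), 'spot': array([583.13974389, 211.17752317]), 'bar': array([570.46025611, 269.82247683]), 'square': array([557.78076832, 328.46743049])}
down 6.92 [ 495.2 -131.9   44.6] w 1.0 F [ 0.  -0.4  0.5]
closed 7.45 [ 495.2 -131.8   44.9] w 0.375 F [-0.8 -1.1  3.6]
up 8.58 [ 494.3 -131.4  149. ] w 0.377 F [-0.1  0.9 -1.8]
```

View pics/g1.png

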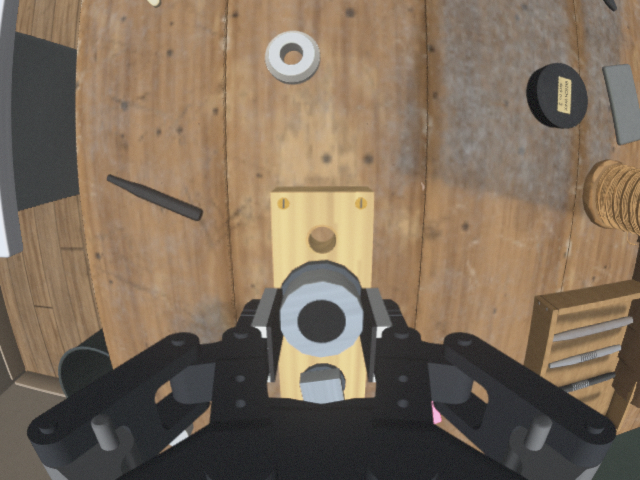

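The picture shows the ring die held upright at (322,312), with its old hole empty at (322,240). I'll place it now.

```bash
cat >> job.py <<'E'
def place(n,dz=8.5,up=150):
    x,y=holes[n]
    movep([x,y,up-30],R(yaw));wait(.1)
    zt=44+dz
    servo_line([x,y,zt+26],velocity=150)
    hit=servo_line([x,y,zt-1.0],velocity=40,contact_N=8);st(f'hit {hit}')
    z=sense()['position'][2]
    if z>zt+4: print('STUCK');return False
    release();wait(.1)
    servo_line([x,y,up-20],velocity=200);st('retreat')
    m=camera_model('wrist');p,d=capture('wrist');cv2.imwrite(f'pics/after_{n}.png',p)
    return True
E
python3 - <<'E'
from job import *
place('ring')
E
```

```text
hit True 10.93 [595.3 152.5  52.9] w 0.376 F [-0.1 -0.1  4.1]
retreat 12.14 [595.5 152.5 129.9] w 1.0 F [ 0.4  0.8 -0.7]
```

View pics/after_ring.png

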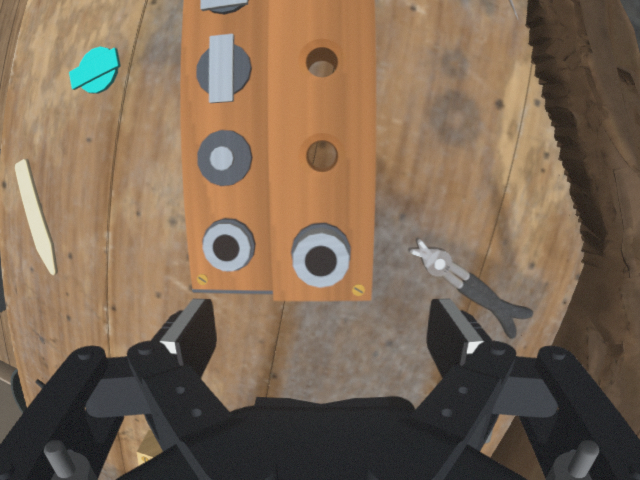

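The ring die now sits at (321,257), directly behind the bottom ring at (227,245). It touched down at the height expected for a collar on the wood. Next is the spot die.

```bash
python3 - <<'E'
from job import *
pick('spot')
cv2.imwrite('pics/g2.png',capture('wrist')[0])
w=sense()['gripper_width']
print(w)
if 0.08<w<0.3: place('spot')
E
```

```text
down 14.76 [ 494.9 -192.2   44.6] w 0.996 F [ 0.2 -0.8 -0.3]
closed 15.41 [ 494.8 -192.1   44.7] w 0.164 F [0.3 0.5 3.2]
up 16.54 [ 494.  -191.8  149. ] w 0.162 F [-0.1 -0.  -2.5]
0.15920153932088618
hit True 19.27 [582.7 211.1  52.7] w 0.166 F [ 0.1 -0.3  4.7]
retreat 20.61 [582.8 211.1 129.9] w 1.0 F [-1.   0.  -0.4]
```

```bash
python3 -c "
import cv2,numpy as np,os
a=[cv2.resize(cv2.imread('pics/'+f),(400,300)) for f in ('g2.png','after_spot.png') if os.path.exists('pics/'+f)]
cv2.imwrite('pics/m2.png',np.hstack(a))"
```

```text
(no output)
```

View pics/m2.png

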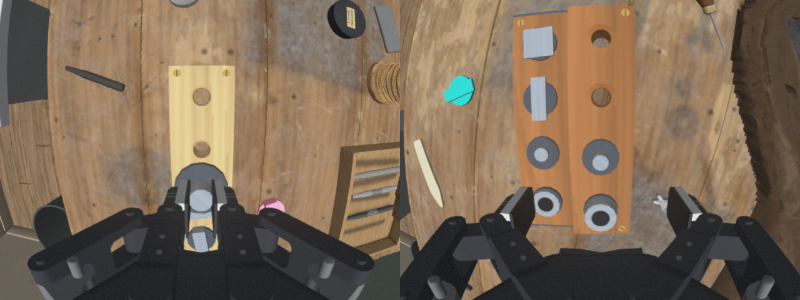

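The spot die was held upright in the left half at (201,200). In the right half it is seated at (600,157), behind its bottom die at (543,152). Square is next, then bar.

```bash
python3 - <<'E'
from job import *
for n,lo,hi in(('square',.28,.45),('bar',.1,.28)):
    pick(n); cv2.imwrite(f'pics/g_{n}.png',capture('wrist')[0]); w=sense()['gripper_width']
    if not lo<w<hi: print('bad grip',n,w);break
    if not place(n): break
E
python3 -c "
import cv2,numpy as np,os
r=lambda f: cv2.resize(cv2.imread('pics/'+f),(400,300)) if os.path.exists('pics/'+f) else np.zeros((300,400,3),np.uint8)
cv2.imwrite('pics/m3.png',np.vstack([np.hstack([r('g_square.png'),r('after_square.png')]),np.hstack([r('g_bar.png'),r('after_bar.png')])]))"
```

```text
down 23.6 [ 495.2 -252.3   44.6] w 1.004 F [ 0.5 -0.2 -0.5]
closed 24.14 [ 495.2 -252.2   44.8] w 0.359 F [-0.1  0.1  2.2]
up 25.27 [ 494.3 -251.7  148.9] w 0.365 F [ 0.5  0.1 -2.4]
hit True 28.57 [557.3 328.3  52.8] w 0.359 F [-0.1 -0.5  4.4]
retreat 29.79 [557.5 328.3 129.9] w 1.002 F [ 0.  -1.  -0.4]
down 33.35 [ 495.5 -311.6   44.6] w 1.002 F [ 0.2 -0.  -0. ]
closed 33.99 [ 495.5 -311.5   44.7] w 0.176 F [-0.7 -0.9  2.2]
up 35.12 [ 494.6 -310.9  148.9] w 0.175 F [ 0.9 -0.1 -0.8]
hit True 38.43 [570.  269.7  52.8] w 0.174 F [-0.7 -0.2  4.3]
retreat 39.76 [570.2 269.7 129.9] w 1.002 F [ 0.2 -0.3 -0.4]
```

View pics/m3.png

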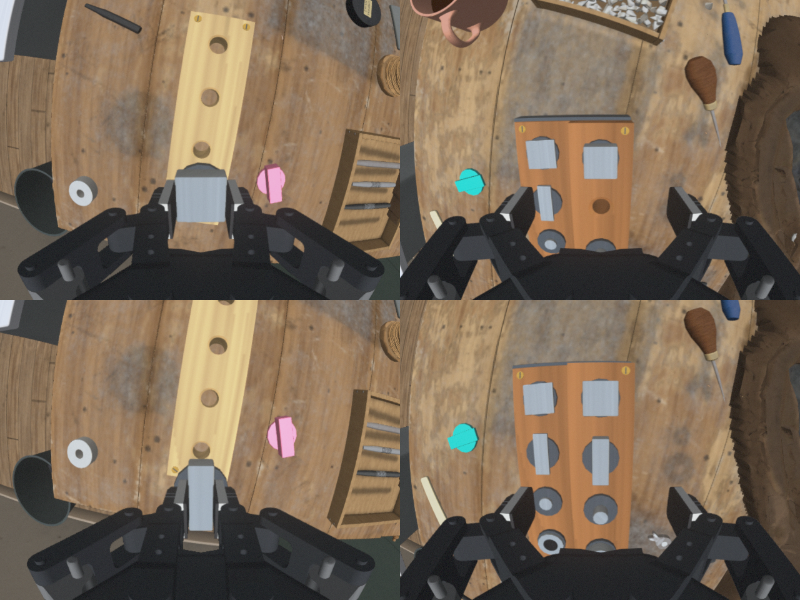

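All four dies appear seated in the right order. Before handing in, I'll check their heights and positions, and whether any bottom die shifted.

```bash
python3 - <<'E'
from job import *
movep([543,235,260],R(12.2)); wait(0.3); m=camera_model("wrist"); p,d=capture("wrist")
cv2.imwrite("pics/final.png",p)
q,_=capture("side");cv2.imwrite("pics/final_s.png",cv2.resize(q[235:360,190:340],None,fx=5,fy=4.8,interpolation=cv2.INTER_CUBIC))
hsv=cv2.cvtColor(p,cv2.COLOR_BGR2HSV);g=((hsv[...,2]>155)&(hsv[...,1]<70)).astype(np.uint8)*255
bot={}
for n,c in dict(square=(289,123),bar=(290,183),spot=(291,242),ring=(293,297)).items():
    r=rect(blob(g,m,c,37,24));bot[n]=r[0];print('bot',n,r)
T=np.array(m['world_from_camera'])
for n,h in holes.items():
    u=proj_wrist(m,[*h,66]);r=rect(blob(g,m,(int(u[0]),int(u[1])),66,24))
    i=np.round(proj_wrist(m,[*r[0],66])).astype(int)
    if n=='ring': i=i+[ -10,0]
    o_,v=ray(m,i,True);cz=(T[:3,:3].T@v)[2];z=(o_+v*np.median(d[i[1]-2:i[1]+3,i[0]-2:i[0]+3])/cz)[2]
    print('top',n,r,'dist',round(np.linalg.norm(r[0]-bot[n]),1),'depth z',round(z,1))
st('end')
E
```

```text
bot square (array([494. , 314.8]), array([32.2, 33.1]), 15.3)
bot bar (array([506.6, 256.3]), array([15.9, 45.6]), 11.6)
bot spot (array([519.4, 197.4]), array([14.3, 13.7]), 12.2)
bot ring (array([532.6, 138.8]), array([32.1, 33.5]), 53.7)
top ring (array([595.2, 152.7]), array([32.7, 33. ]), 81.3) dist 64.1 depth z 65.7
top spot (array([582.3, 211.1]), array([13.3, 14.8]), 13.5) dist 64.4 depth z 65.5
top bar (array([569.7, 269.9]), array([15.6, 43. ]), 13.1) dist 64.5 depth z 65.5
top square (array([557.2, 328.3]), array([31.4, 31.2]), 12.7) dist 64.6 depth z 65.3
end 40.82 [542.7 235.1 258.8] w 0.999 F [ 0.7 -0.   0.5]
```

View pics/final_s.png

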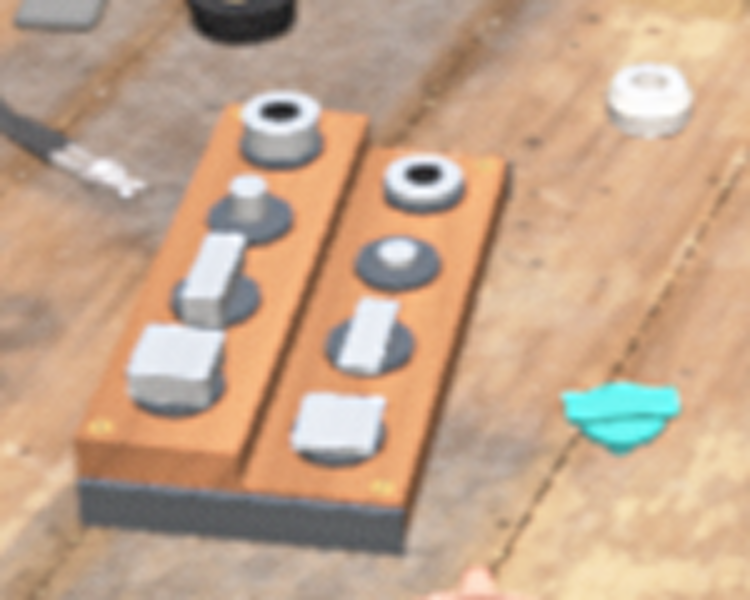

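The side crop shows ring, spot, bar and square upright on the back step. Each is behind its twin, with its collar flush on the wood.

```bash
python3 -c "
from cell import *
finish_job()"
```

```text
the job is handed in; nothing more can be done
```

All four top dies are now in the die rack, each behind the bottom die of its own shape, and I handed the job in at about 41 s of the 104 s allowed.

My last checks, from the wrist and side cameras, found no failures or disagreements:
- **Position:** each top die measured 64–65 mm from its bottom die, against a limit of 74 mm.
- **Seating:** head tops measured 65.3–65.7 mm high, where 66 mm is fully home. All four look upright with collars flush.
- **Bottom dies:** their measured positions changed by less than 1 mm.
- **Robot:** the gripper was open and clear of everything. The look-alikes were left alone.

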